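# Open the double-latched dumpling chest

### The job

Open the steel dumpling chest: draw its slide bolt fully back, raise the hood by its handle until the hidden safety catch stops it, and let go. Then reach under the front lip with closed fingers, feel for the sprung catch, push it inwards and, keeping it in, lift the hood past it and on until it stands wide open by itself. Be gentle with the catch, both when lifting against it and when pushing it (never over 25 N), and leave everything else on the counter where it is.

Things in the scene. Friction and masses are not known exactly. Their poses are not given: they have to be found in the camera images.
- chest: Fixed steel chest, 240 (x) by 300 (y) mm, rim at z=100 mm; the shut hood on it tops at 180. Origin: centre of the underside; x runs from its front (x=-120; it faces the robot's right, world -y) to the hinged rear, y to its left, z up. Front wall 5 mm thick, only 94 mm high. The bolt's bracket stands beside its right side: x -85 to -55, y -173 to -150, up to z=197 mm.
- lid (a joint): Hood angle, rad: 0 shut, grows as its front rises, stop 1.35; wide open above 1.0. Hinge axis along chest y at chest x=120, z=130 mm. 0.6 kg, nearly balanced by a spring, stiff hinge: stays at any angle; 2 to 4 N at the handle moves it. Bolt drawn, it rises freely to about 0.215 (lip about 52 mm above the rim), where its keeper bar meets the catch; past 0.26 it is clear of the catch
- lid_handle (a point): Middle of the black bar handle on top of the hood: round bar 12 mm thick, 110 mm long along the chest's y, its axis 35 mm above the hood's top, 50 mm behind the front, 30 mm left of the middle. Moves with the hood
- lid_lip (a point): Middle of the lower outer edge of the hood's front wall (4 mm thick, upright, 80 mm high, 300 mm wide); at rim height when shut. Inside that wall, from 3 to 10 mm above this edge, a keeper bar reaches to 10 mm behind the front face, over the middle 150 mm. Moves with the hood
- lid_hinge (a point): Point of the hinge axis, in the middle of the chest's width
- bolt (a joint): Slide of the bolt in m: about 0 shot (its tongue lies under the bracket), stop at 0.030; draw it fully back, 0.022 at least. It slides to the chest's left (+y) and stays where it is put; friction about 2.5 N
- bolt_knob (a point): Centre of the top of the bolt's red knob: upright cylinder 14 mm across, 30 mm tall, its foot on the brass bolt bar (16 mm wide, top 9 mm above the hood), 50 mm behind the front, 95 mm right of the middle when shot; 48 mm of room for fingers between it and the bracket. Moves with bolt and hood
- catch_rail: Hidden catch's rail, fixed inside the chest. Origin 14 mm behind the front face, at rim height, mid-width; axes as chest. Only the orange catch rises above the rim here: post 14 mm wide (y), 66 tall, front face at this x, its top 6 mm hooked 7.5 mm forwards into the keeper bar's way. It stands within 55 mm left or right of the origin: each time elsewhere, not measured, so feel for it
- catch (a joint): How far the catch post is pushed inwards (along the chest's +x), in m: 0 at rest, stop at 0.012; the hood is free to pass when it is more than about 0.006. A spring returns it: 3 N at the start, 6 N at the stop
- bottle: Clear bottle with blue cap, 66 mm wide, 200 mm tall; bystander. Origin: centre of the underside
- jar: Small amber jar, 56 mm wide, 85 mm tall, standing behind the chest's hinged side; bystander. Origin: centre of the underside
- bowl: White bowl, 170 mm wide, 70 mm tall; bystander. Origin: centre of the underside
- tray: Round flat wooden tray, 220 mm wide, 25 mm high; bystander. Origin: centre of the underside
- saucer: Small blue saucer, 84 mm wide, 22 mm high, in front of the chest; bystander. Origin: centre of the underside
- dough_box: Green box, 110 by 80 by 55 mm, behind the chest's hinged side; bystander. Origin: centre of the underside
- cup: Red mug, 72 mm wide, 90 mm tall; bystander. Origin: centre of the underside

How it is judged:
On the way, in this order (a step that is already met when the one before it is completed fails the run):
1. the bolt is drawn back, with the hood still down (value of joint bolt above 0.022 m and value of joint lid below 0.1 rad), for 0.1 s.
2. the hood is raised a little, up to the catch, and let go there (value of joint lid between 0.17 and 0.26 rad and value of joint catch below 0.003 m and distance between the grasp point and lid_handle above 0.06 m), for 0.1 s.
3. the catch is pushed in under the hood (value of joint catch above 0.005 m and value of joint lid below 0.3 rad), for 0.05 s.
4. the hood is lifted past the catch (value of joint lid above 0.3 rad), for 0.05 s.
At the end, for the whole second after the job is handed in: the hood stands open by itself at more than 1.0 rad, at rest, the bolt still drawn back by more than 20 mm, and every bystander within 30 mm of where it stood (value of joint lid above 1 rad and velocity of joint lid between -0.05 and 0.05 rad/s and value of joint bolt above 0.02 m and distance of each of bottle, jar, bowl, tray, saucer, dough_box, cup from where it was at the start of the episode below 0.03 m); the robot touches nothing.
It fails at once if the catch or its rail takes more than 25 N, from the hood or from the robot (contact force between catch_rail and anything else above 25 N).
It fails at once if a bystander is knocked away by more than 30 mm or tipped over (distance of any of bottle, jar, bowl, tray, saucer, dough_box, cup from where it was at the start of the episode above 0.03 m or angle between any of bottle, jar, bowl, tray, saucer, dough_box, cup's own z axis and vertical above 0.4 rad).
It also fails if it takes over 72 s, if anything falls off the work surface, if the arm or the gripper's body presses on something with over 40 N, if the wrist force passes 120 N, or if a joint passes its speed limit or range.

### The arm

A 6-joint arm with a two-finger parallel gripper is mounted at the origin on the work surface. World frame = base frame: x ahead of the robot, y to its left, z up, the work surface at z = 0. Lengths are in m, angles in rad, forces in N, time in s.
With the tool pointing down it reaches from about 0.35 to 0.85 m from the base axis. Payload 8.1 kg.
Tool frame: the origin (TCP) lies at the very end of the fingers, on their centre line; the grasp point (between the pads) lies 19 mm behind it; z points along the fingers, y is the line along which they close (so a half turn about z gives the same grasp; the last joint's range is limited). The gripper opens to 93 mm and grips with 3 to 60 N. Pads are 15 mm wide; open, the fingers measure 128 mm over their backs; the gripper's body (75 mm by 188 mm) begins 65 mm behind the grasp point.
Start: joints at [-1.428, 0.13, 1.488, -0, 1.523, -0.085], TCP at [0.136, -0.584, 0.219] pointing down, gripper open.
Joint ranges: [-2.96, 2.96], [-0.89, 2.26], [0.02, 2.5], [-1.34, 4.48], [0, 2.73], [-2.66, 2.66]. Speed limits (rad/s): [2.39, 2.39, 2.79, 3.14, 3.14, 3.14].

### API

Orientations are given as a rotation vector (axis times angle).
In Python, from plant import monitor, eyes, ticket gives the robot as it stands.
- The arm moves only by the tool arm_command, never from a script. Its argument "deltas" is a list that holds one entry, the list of rows, each a list of 6 numbers: the shift along the world's x, y, z in cm, then the turn, a rotation vector about the world's x, y, z in degrees. In form: [[[tx, ty, tz, rx, ry, rz], ...]]. A call has 1 to 12 rows; each row shifts and turns the commanded pose from where the row before left it; what a row does not reach is not made up. A row lasts 1/12 s, in which the tool goes at most 41.7 mm and 7.16 degrees, less where a joint would pass 70% of its speed; a pose out of reach is approached as far as the arm can. A call is refused whole if a number of a shift passes 4.17 or a number of a turn 7.16, either way. A call with a gripper value outside its range is refused whole. "gripper" is the opening, from -1 (shut) to 1 (fully open), set as the call begins (left out, the last holds). The fingers move at their own pace and stop on an object; "squeeze" is the grip in N (left out, the last holds). Time passes only in rows, so rows that do not move let the fingers close. It gives the time, the measured TCP pose, the force, the opening and the grip force at its end, in the units of the state.
- monitor.read_state(): the state, without advancing time (a new reading comes with each control period).
- eyes.read_camera(name): name is "side" or "top"; returns the picture (400x640x3 uint8, blue, green, red); there is no depth.
- eyes.camera_model(name): a dict with "fx", "fy", "cx", "cy" (pixels), "rvec" (rotation vector, rad) and "tvec" (3), from world to camera coordinates, as OpenCV has them. Camera axes: x right, y down, z forward; pixel columns grow to the right and rows downward; lengths in m; the calibration is good to about 2 mm. A picture is of the moment at which its call begins. camera_model takes no time and is no camera call.
- ticket.close_job(): hands the job in; it is judged then, once.
The state is a dict: "t": time; "q": joint angles; "dq": joint speeds; "joint_torque": joint torques, N m; "tool_pos": TCP position; "orientation": TCP orientation; "force": force on the tool from outside, world axes, zero at the start; "wrist_torque": the same for the moment, N m; "opening": finger opening in m; "gripper_force": force on a finger pad.
Only numpy, scipy, OpenCV 4.12 (cv2) and the standard library are available. Lean on these libraries where they do the work, as an engineer would, in place of code of your own. Each camera call takes 0.05 s, during which the arm holds its last target. There are 200 camera calls.

## Working session

There is one attempt and no reset: what is moved stays moved. The work goes in short steps, Python scripts to look and compute and a tool call to move; the robot and the scene stay as the last step left them, time stands still between calls to the robot, and variables do not carry over. Pictures are saved under pics/ and viewed, at most 10 in all, crops included, and the job is handed in when it is done.

Besides the shell and the picture viewer there is one more tool, called after ">>>" as name(argument=value, ...) on one line, values as JSON. arm_command: Moves the arm, as the interface text tells. Its arguments: {"type":"object","properties":{"deltas":{"type":"array"},"gripper":{"type":"number"},"squeeze":{"type":"number"}},"required":["deltas"]}

```bash
mkdir -p pics; ls; python3 - <<'E'
from plant import monitor, eyes
import cv2
print(monitor.read_state())
for n in("side","top"):
    cv2.imwrite(f"pics/{n}0.png",eyes.read_camera(n)); print(n,eyes.camera_model(n))
E
```

```text
pics
{'t': 0.0, 'q': array([-1.42845484e+00,  1.31157316e-01,  1.48925370e+00, -4.61158580e-06,
        1.52300587e+00, -8.53876661e-02]), 'dq': array([1.37895552e-04, 3.81533927e-04, 3.43580931e-05, 2.55511894e-04,
       3.30006165e-04, 8.97800832e-04]), 'joint_torque': array([ 1.76870184e-03, -5.59840715e+01, -4.91752839e+01,  7.68477051e-02,
        3.52830521e-02, -1.37345683e-04]), 'tool_pos': array([ 0.1354067 , -0.58394364,  0.2176038 ]), 'orientation': array([-3.11943745e+00, -3.56736833e-01,  8.87704473e-05]), 'force': array([0.4273077 , 1.11435405, 0.08656349]), 'wrist_torque': array([-0.0002476 ,  0.00735543,  0.01475194]), 'gripper_force': 0.0, 'opening': 0.09319458567309313}
side {'fx': 405.60390015699556, 'fy': 405.60390015699556, 'cx': 323.98127219745845, 'cy': 191.76519559203803, 'rvec': array([ 0.26571338, -2.87161469,  1.0658349 ]), 'tvec': array([0.53325142, 0.17751987, 1.17133249])}
top {'fx': 432.1400874993802, 'fy': 432.1400874993802, 'cx': 322.0329494622374, 'cy': 194.52836732553868, 'rvec': array([ 2.16911441, -2.10957781,  0.1420007 ]), 'tvec': array([0.0054414 , 0.52920293, 1.4011559 ])}
```

View pics/side0.png

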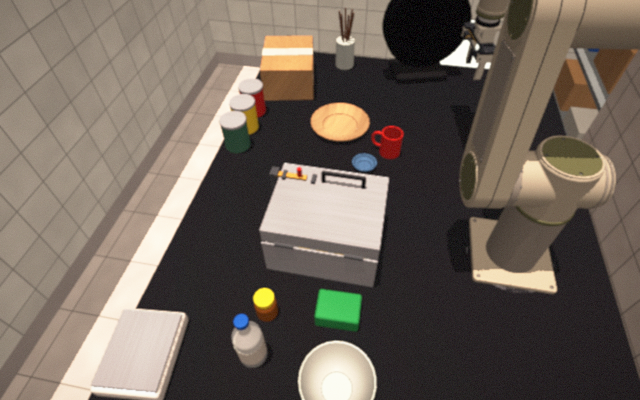

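View pics/top0.png

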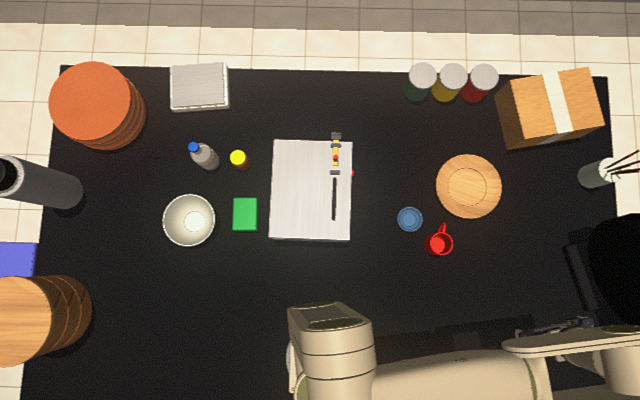

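The side and top views show the chest facing world -y. In the top view the hood's top is about cols 270–352, rows 140–240. The black handle is at col 334, rows 178–220, and the red knob is at (335,158). The saucer (410,219), the cup (440,242) and the tray (468,186) stand in front. Next I'll measure.

```bash
cat > h.py <<'E'
import numpy as np,cv2
from plant import monitor,eyes
def cam(n):
    m=eyes.camera_model(n);R=cv2.Rodrigues(m["rvec"])[0];return m,R,-R.T@m["tvec"]
def ray(n,p):
    m,R,c=cam(n);d=R.T@np.array([(p[0]-m["cx"])/m["fx"],(p[1]-m["cy"])/m["fy"],1.]);return c,d/np.linalg.norm(d)
def onz(n,p,z):
    c,d=ray(n,p);return c+d*(z-c[2])/d[2]
def tri(a,b):
    (c1,d1),(c2,d2)=ray("side",a),ray("top",b)
    s,t=np.linalg.lstsq(np.c_[d1,-d2],c2-c1,rcond=None)[0]
    return (c1+s*d1+c2+t*d2)/2,np.linalg.norm(c1+s*d1-c2-t*d2)
def proj(n,P):
    m=eyes.camera_model(n);K=np.array([[m["fx"],0,m["cx"]],[0,m["fy"],m["cy"]],[0,0,1]])
    return cv2.projectPoints(np.float64(P).reshape(-1,1,3),m["rvec"],m["tvec"],K,None)[0].reshape(-1,2)
E
python3 - <<'E'
from h import *
np.set_printoptions(precision=4,suppress=True)
S=cv2.imread("pics/side0.png");T=cv2.imread("pics/top0.png")
def blobs(I,roi,f):
    x0,y0,x1,y1=roi;h=cv2.cvtColor(I[y0:y1,x0:x1],cv2.COLOR_BGR2HSV).astype(int)
    m=f(h[...,0],h[...,1],h[...,2]).astype(np.uint8)
    n,l,s,c=cv2.connectedComponentsWithStats(m,connectivity=8)
    return [(tuple(c[i]+[x0,y0]),s[i]+np.array([x0,y0,0,0,0])) for i in range(1,n) if s[i][4]>3]
red=lambda h,s,v:((h<8)|(h>172))&(s>130)&(v>80)
blk=lambda h,s,v:(v<75)
gray=lambda h,s,v:(s<60)&(v>110)
for nm,I,r,f in[("kS",S,(285,160,315,185),red),("kT",T,(325,145,345,172),red),("hS",S,(318,168,370,192),blk),("hT",T,(327,174,341,226),blk)]:
    print(nm,blobs(I,r,f))
h=cv2.cvtColor(T,cv2.COLOR_BGR2HSV).astype(int)
m=((h[...,1]<60)&(h[...,2]>110)).astype(np.uint8);m[:130]=0;m[250:]=0;m[:,:262]=0;m[:,362:]=0
c=max(cv2.findContours(m,0,2)[0],key=cv2.contourArea);r=cv2.minAreaRect(c);print(r)
for p in cv2.boxPoints(r):print(p,onz("top",p,.18))
cv2.imwrite("pics/c.png",np.hstack([cv2.resize(T[120:260,255:375],None,fx=3.3,fy=3.3,interpolation=2),cv2.resize(S[155:295,255:395],(396,462),interpolation=2)]))
E
```

```text
kS [((np.float64(298.81481481481484), np.float64(170.92592592592592)), array([297, 167,   4,   9,  27]))]
kT [((np.float64(335.2631578947368), np.float64(157.31578947368422)), array([333, 155,   5,   6,  19]))]
hS [((np.float64(351.85), np.float64(169.725)), array([332, 168,  38,   6,  80])), ((np.float64(342.9140625), np.float64(177.234375)), array([322, 172,  43,  16, 128]))]
hT [((np.float64(333.71287128712873), np.float64(198.5247524752475)), array([332, 178,   4,  42, 101]))]
((310.18035888671875, 189.58932495117188), (81.48808288574219, 99.24488830566406), 1.9091522693634033)
[267.8058 237.8268] [0.3742 0.1748 0.18  ]
[271.1121 138.6371] [0.6769 0.1789 0.18  ]
[352.555  141.3518] [ 0.6747 -0.0705  0.18  ]
[349.2486 240.5416] [ 0.373  -0.0663  0.18  ]
```

View pics/c.png

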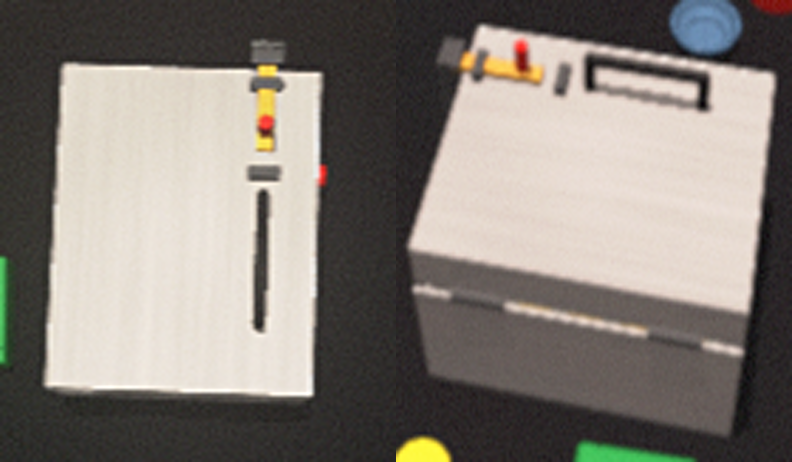

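The crop shows the bolt's yellow bar with its red knob, the bracket at the far (+x) side, a stop plate beside the knob, and the handle nearer the robot.

```bash
python3 - <<'E'
from h import *
np.set_printoptions(precision=4,suppress=True)
S=cv2.imread("pics/side0.png");T=cv2.imread("pics/top0.png")
h=T[174:226,327:341].max(2);ys,xs=np.nonzero(h<75);ys=ys+174;xs=xs+327
a,b=np.polyfit(ys,xs,1)
for r in(178-.5,198.5,219.5):print("handle",onz("top",(a*r+b,r),.217))
print("handle tri",tri((351.85,169.7+4),(333.7,198.5)))
print("handle side bar",onz("side",(344,177.2),.215))
print("knob",onz("top",(335.26,157.0),.215),tri((298.8,168.0),(335.26,157.3)),onz("side",(298.8,167.5),.219))
# dist bolts
I=T
hs=cv2.cvtColor(T,cv2.COLOR_BGR2HSV).astype(int)
def cen(f,roi):
    x0,y0,x1,y1=roi;m=f(hs[y0:y1,x0:x1]);yy,xx=np.nonzero(m);return np.array([xx.mean()+x0,yy.mean()+y0]),xx.size
for n,f,roi,z in[("saucer",lambda h:(h[...,1]>90)&(h[...,0]>90)&(h[...,0]<125),(390,200,428,238),.015),("mug",lambda h:(h[...,1]>130),(425,220,460,260),.06),("tray",lambda h:(h[...,1]>60)&(h[...,2]>90),(430,145,510,225),.02)]:
    p,k=cen(f,roi);print(n,onz("top",p,z),k)
def edge(pts,z): return [onz("top",p,z) for p in pts]
# front edge: rows vs last gray col
m=(hs[...,1]<60)&(hs[...,2]>110)
rows=[r for r in range(146,236) if not 165<r<182];cols=[262+np.nonzero(m[r,262:362])[0].max()+.5 for r in rows]
a,b=np.polyfit(rows,cols,1)
for r in(146,190,235):print("front",onz("top",(a*r+b,r),.18))
cols=[262+np.nonzero(m[r,262:362])[0].min()-.5 for r in rows];a,b=np.polyfit(rows,cols,1)
for r in(146,190,235):print("rear",onz("top",(a*r+b,r),.18))
cs=range(280,328)
a,b=np.polyfit(cs,[130+np.nonzero(m[130:250,c])[0].min()-.5 for c in cs],1)
for c in(280,327):print("far",onz("top",(c,a*c+b),.18))
a,b=np.polyfit(cs,[130+np.nonzero(m[130:250,c])[0].max()+.5 for c in cs],1)
for c in(280,327):print("near",onz("top",(c,a*c+b),.18))
E
```

```text
handle [ 0.5541 -0.0177  0.217 ]
handle [ 0.4919 -0.0169  0.217 ]
handle [ 0.4306 -0.0162  0.217 ]
handle tri (array([ 0.4802, -0.0161,  0.2289]), np.float64(0.0200269049786295))
handle side bar [ 0.49  -0.011  0.215]
knob [ 0.6161 -0.0184  0.215 ] (array([ 0.6143, -0.0184,  0.2191]), np.float64(0.00014649508187610536)) [ 0.6149 -0.0203  0.219 ]
saucer [ 0.4578 -0.2746  0.015 ] 492
mug [ 0.3823 -0.3615  0.06  ] 659
tray [ 0.5739 -0.4719  0.02  ] 3409
front [ 0.6601 -0.0687  0.18  ]
front [ 0.5242 -0.0677  0.18  ]
front [ 0.3893 -0.0668  0.18  ]
rear [0.6539 0.173  0.18  ]
rear [0.5177 0.1742 0.18  ]
rear [0.3825 0.1753 0.18  ]
far [0.6767 0.1516 0.18  ]
far [0.6753 0.0076 0.18  ]
near [0.3746 0.1387 0.18  ]
near [ 0.3744 -0.0005  0.18  ]
```

>>> arm_command(deltas=[[[2.1,2.35,0.9,0,0,-1.1],[2.1,2.35,0.9,0,0,-1.1],[2.1,2.35,0.9,0,0,-1.1],[2.1,2.35,0.9,0,0,-1.1],[2.1,2.35,0.9,0,0,-1.1],[2.1,2.35,0.9,0,0,-1.1],[2.1,2.35,0.9,0,0,-1.1],[2.1,2.35,0.9,0,0,-1.1],[2.1,2.35,0.9,0,0,-1.1],[2.1,2.35,0,0,0,-1.1],[2.1,2.35,0,0,0,-1.1],[2.1,2.35,0,0,0,-1.1]]], gripper=-1)

```text
t: 1.1
tool_pos: [0.3882, -0.3011, 0.2996]
orientation: [-3.142, 0.006, 0.0]
force: [0.7, 0.0, -0.1]
opening: 0.0174
gripper_force: 0.0
```

>>> arm_command(deltas=[[[2.1,2.35,0,0,0,0],[2.1,2.35,0,0,0,0],[2.1,2.35,0,0,0,0],[2.1,2.35,0,0,0,0],[2.1,2.35,0,0,0,0],[2.1,2.35,0,0,0,0],[2.1,2.35,0,0,0,0],[2.1,2.35,0,0,0,0],[2.1,2.35,0,0,0,0],[2.1,2.35,0,0,0,0],[2.1,2.35,0,0,0,0],[0,0,0,0,0,0]]])

```text
t: 2.1
tool_pos: [0.6204, -0.0395, 0.2978]
orientation: [-3.139, -0.002, 0.002]
force: [0.4, -0.2, -0.7]
opening: 0.0004
gripper_force: 0.0
```

```bash
python3 - <<'E'
from h import *
s=monitor.read_state();print(s)
print(cv2.Rodrigues(s["orientation"])[0])
E
```

```text
{'t': 2.1, 'q': array([-0.14719967,  0.17260756,  1.29893018,  0.00192352,  1.67187044,
        1.42250564]), 'dq': array([-0.05869775, -0.0487154 ,  0.05313469, -0.03193798,  0.01849666,
       -0.07043069]), 'joint_torque': array([ 1.12606309e+00, -5.93593955e+01, -5.17277491e+01,  2.75564496e-03,
       -1.42836082e-01,  8.94721057e-01]), 'tool_pos': array([ 0.62040466, -0.03949873,  0.29780234]), 'orientation': array([-3.13943082e+00, -2.01451267e-03,  2.37655873e-03]), 'force': array([ 0.39855169, -0.15080526, -0.65553715]), 'wrist_torque': array([ 0.00387925, -0.05935545,  0.01551186]), 'gripper_force': 0.0, 'opening': 0.0003738995356403113}
[[ 0.99999803  0.00128172 -0.00151539]
 [ 0.00128499 -0.99999684  0.00215932]
 [-0.00151262 -0.00216126 -0.99999652]]
```

>>> arm_command(deltas=[[[0.8,1.0,0,0,0,0],[0.8,1.1,0,0,0,0],[0,0,-2,0,0,0],[0,0,-2,0,0,0],[0,0,-2,0,0,0],[0,0,-1.5,0,0,0],[0,0,-1,0,0,0],[0,0,-0.7,0,0,0],[0,0,0,0,0,0],[0,0,0,0,0,0]]])

```text
t: 2.93
tool_pos: [0.6347, -0.0231, 0.2082]
orientation: [3.142, -0.005, 0.001]
force: [0.5, -1.0, -0.0]
opening: 0.0006
gripper_force: 0.0
```

>>> arm_command(deltas=[[[0,0.3,-0.5,0,0,0],[-0.4,0,0,0,0,0],[-0.4,0,0,0,0,0],[-0.4,0,0,0,0,0],[-0.4,0,0,0,0,0],[-0.4,0,0,0,0,0],[-0.4,0,0,0,0,0],[-0.4,0,0,0,0,0],[-0.4,0,0,0,0,0],[0,0,0,0,0,0]]])

```text
t: 3.77
tool_pos: [0.6043, -0.0195, 0.2036]
orientation: [-3.141, 0.004, -0.009]
force: [13.0, 3.5, -3.4]
opening: 0.0006
gripper_force: 6.8
```

>>> arm_command(deltas=[[[-0.2,0,0,0,0,0],[-0.2,0,0,0,0,0],[0,0,0,0,0,0]]])

```text
t: 4.02
tool_pos: [0.6037, -0.0191, 0.2049]
orientation: [-3.14, 0.003, -0.021]
force: [27.1, 6.5, -5.6]
opening: 0.0003
gripper_force: 13.7
```

>>> arm_command(deltas=[[[0.7,0,0,0,0,0],[0.6,0,0,0,0,0],[0,0,2,0,0,0],[0,0,3,0,0,0],[0,-4,2,0,0,0],[0,-4,0,0,0,0],[0,-4,0,0,0,0],[0,-4,0,0,0,0],[0,-2,0,0,0,0]]], gripper=1)

```text
t: 4.77
tool_pos: [0.6099, -0.202, 0.2707]
orientation: [3.14, -0.009, -0.004]
force: [-0.7, -0.9, -1.2]
opening: 0.056
gripper_force: 0.0
```

```bash
python3 - <<'E'
from h import *
np.set_printoptions(precision=4,suppress=True)
for n,(x0,y0,x1,y1),z in[("top",(325,145,345,185),.215),("side",(285,160,330,190),.215)]:
    I=eyes.read_camera(n);cv2.imwrite(f"pics/{n}1.png",I);h=cv2.cvtColor(I[y0:y1,x0:x1],cv2.COLOR_BGR2HSV).astype(int)
    m=((h[...,0]<8)|(h[...,0]>172))&(h[...,1]>130)&(h[...,2]>80);yy,xx=np.nonzero(m)
    print(n,xx.size,(xx.mean()+x0,yy.min()+y0) if xx.size else 0, (onz(n,(xx.mean()+x0,yy.mean()+y0),z)) if xx.size else 0)
E
```

```text
top 18 (np.float64(334.6111111111111), np.int64(164)) [ 0.5886 -0.0172  0.215 ]
side 29 (np.float64(308.6551724137931), np.int64(169)) [ 0.5856 -0.01    0.215 ]
```

>>> arm_command(deltas=[[[-2.3,3.6,0,0,0,0],[-2.3,3.6,0,0,0,0],[-2.3,3.6,0,0,0,0],[-2.3,3.6,0,0,0,0],[-2.3,3.6,0,0,0,0],[0,0,0,0,0,0],[0,0,0,0,0,0]]], gripper=1)

```text
t: 5.45
tool_pos: [0.4981, -0.0194, 0.2715]
orientation: [3.141, 0.002, -0.0]
force: [0.0, -0.6, 0.4]
opening: 0.0931
gripper_force: 0.0
```

>>> arm_command(deltas=[[[-0.2,0.1,-2,0,0,0],[0,0,-2,0,0,0],[0,0,-1.8,0,0,0],[0,0,-1.1,0,0,0],[0,0,-0.5,0,0,0],[0,0,0,0,0,0]]])

```text
t: 5.95
tool_pos: [0.4967, -0.021, 0.1959]
orientation: [-3.141, 0.005, 0.004]
force: [0.1, -0.1, -0.0]
opening: 0.0929
gripper_force: 0.0
```

>>> arm_command(deltas=[[[0,0,0,0,0,0],[0,0,0,0,0,0],[0,0,0,0,0,0],[0,0,0,0,0,0],[0,0,0,0,0,0],[0,0,0,0,0,0],[0,0,0,0,0,0],[0,0,0,0,0,0],[0,0,0,0,0,0],[0,0,0,0,0,0],[0,0,0,0,0,0],[0,0,0,0,0,0]]], gripper=-1, squeeze=10)

```text
t: 6.95
tool_pos: [0.4973, -0.0205, 0.1972]
orientation: [-3.141, 0.004, 0.0]
force: [1.8, 12.6, -4.8]
opening: 0.0175
gripper_force: 7.0
```

>>> arm_command(deltas=[[[0,0.15,0,0,0,0],[0,0.15,0,0,0,0],[0,0,0,0,0,0],[0,0,0,0,0,0]]])

```text
t: 7.28
tool_pos: [0.4973, -0.0176, 0.1969]
orientation: [-3.141, 0.004, 0.001]
force: [2.7, 2.1, -4.6]
opening: 0.0117
gripper_force: 10.0
```

>>> arm_command(deltas=[[[0,0.16,0.31,0,0,0],[0,0.16,0.31,0,0,0],[0,0.16,0.31,0,0,0],[0,0.16,0.31,0,0,0],[0,0.16,0.31,0,0,0],[0,0.16,0.31,0,0,0],[0,0,0,0,0,0]]])

```text
t: 7.87
tool_pos: [0.4974, -0.0076, 0.2167]
orientation: [-3.141, 0.003, -0.001]
force: [-0.4, 1.4, -0.5]
opening: 0.0115
gripper_force: 10.0
```

>>> arm_command(deltas=[[[0,0.19,0.29,0,0,0],[0,0.19,0.29,0,0,0],[0,0.19,0.29,0,0,0],[0,0.19,0.29,0,0,0],[0,0.19,0.29,0,0,0],[0,0,0,0,0,0],[0,0,0,0,0,0]]])

```text
t: 8.45
tool_pos: [0.4975, 0.0015, 0.2311]
orientation: [3.141, -0.004, 0.001]
force: [-1.6, -2.5, 2.6]
opening: 0.0114
gripper_force: 10.0
```

>>> arm_command(deltas=[[[0,0.12,0.18,0,0,0],[0,0.12,0.18,0,0,0],[0,0,0,0,0,0],[0,0,0,0,0,0]]])

```text
t: 8.78
tool_pos: [0.4975, 0.0037, 0.2344]
orientation: [3.141, -0.004, 0.001]
force: [-0.5, -3.7, 2.2]
opening: 0.0114
gripper_force: 10.0
```

>>> arm_command(deltas=[[[0,0,0,0,0,0],[0,0,0,0,0,0],[0,0,0,0,0,0],[0,0,0,0,0,0],[0,0,0,0,0,0],[0,0,1,0,0,0],[0,0,2,0,0,0],[0,0,3,0,0,0],[0,0,3,0,0,0],[0,-1,3,0,0,0],[0,-4,0,0,0,0],[0,-4,0,0,0,0]]], gripper=0.3)

```text
t: 9.78
tool_pos: [0.4985, -0.0862, 0.3581]
orientation: [3.14, 0.002, 0.01]
force: [1.7, -0.3, -0.5]
opening: 0.0604
gripper_force: 0.0
```

```bash
python3 - <<'E'
from h import *
from scipy.spatial.transform import Rotation as Q
np.set_printoptions(precision=3,suppress=True)
s=monitor.read_state();q=s["q"];print(q,s["tool_pos"])
E=lambda a,d:Q.from_euler(a,d)
R=E("z",q[0])*E("y",q[1]+q[2])*E("z",q[3])*E("y",q[4])*E("z",q[5]+np.pi/2)
print(R.as_matrix(),Q.from_rotvec(s["orientation"]).as_matrix())
for pitch in(30,45):
  for roll in(0,90,-90):
    T=Q.from_euler("x",90-pitch,degrees=True)*Q.from_matrix(np.diag([1.,-1,-1]))*Q.from_euler("z",roll,degrees=True)
    z=T.as_matrix()[:,2]
    for P in([.525,-.05,.13],[.525,.037,.32]):
      w=np.array(P)-.25*z;q1=np.arctan2(w[1],w[0])
      for f in(1.4,1.7):
        W=(E("z",q1)*E("y",f)).inv()*T;a=W.as_euler("ZYZ");a=np.array([a[0],a[1],a[2]-np.pi/2])
        print(pitch,roll,w,f,(a+np.pi)%(2*np.pi)-np.pi)
T=eyes.read_camera("side");cv2.imwrite("pics/s2.png",cv2.resize(T[100:330,220:420],None,fx=2.6,fy=2.6,interpolation=2))
E
```

```text
[-0.273 -0.145  1.511  0.     1.769  1.297] [ 0.499 -0.086  0.358]
[[ 1.     0.001  0.006]
 [ 0.001 -1.    -0.001]
 [ 0.006  0.001 -1.   ]] [[ 1.     0.001  0.006]
 [ 0.001 -1.    -0.001]
 [ 0.006  0.001 -1.   ]]
30 0 [ 0.525 -0.267  0.255] 1.4 [1.067 2.062 1.485]
30 0 [ 0.525 -0.267  0.255] 1.7 [0.955 1.901 1.208]
30 0 [ 0.525 -0.18   0.445] 1.4 [1.073 1.94  1.558]
30 0 [ 0.525 -0.18   0.445] 1.7 [0.995 1.786 1.289]
30 90 [ 0.525 -0.267  0.255] 1.4 [1.067 2.062 3.056]
30 90 [ 0.525 -0.267  0.255] 1.7 [0.955 1.901 2.778]
30 90 [ 0.525 -0.18   0.445] 1.4 [1.073 1.94  3.128]
30 90 [ 0.525 -0.18   0.445] 1.7 [0.995 1.786 2.859]
30 -90 [ 0.525 -0.267  0.255] 1.4 [ 1.067  2.062 -0.086]
30 -90 [ 0.525 -0.267  0.255] 1.7 [ 0.955  1.901 -0.363]
30 -90 [ 0.525 -0.18   0.445] 1.4 [ 1.073  1.94  -0.013]
30 -90 [ 0.525 -0.18   0.445] 1.7 [ 0.995  1.786 -0.282]
45 0 [ 0.525 -0.227  0.307] 1.4 [0.785 1.979 1.4  ]
45 0 [ 0.525 -0.227  0.307] 1.7 [0.722 1.759 1.186]
45 0 [ 0.525 -0.14   0.497] 1.4 [0.798 1.875 1.509]
45 0 [ 0.525 -0.14   0.497] 1.7 [0.756 1.66  1.295]
45 90 [ 0.525 -0.227  0.307] 1.4 [0.785 1.979 2.971]
45 90 [ 0.525 -0.227  0.307] 1.7 [0.722 1.759 2.756]
45 90 [ 0.525 -0.14   0.497] 1.4 [0.798 1.875 3.08 ]
45 90 [ 0.525 -0.14   0.497] 1.7 [0.756 1.66  2.865]
45 -90 [ 0.525 -0.227  0.307] 1.4 [ 0.785  1.979 -0.171]
45 -90 [ 0.525 -0.227  0.307] 1.7 [ 0.722  1.759 -0.385]
45 -90 [ 0.525 -0.14   0.497] 1.4 [ 0.798  1.875 -0.062]
45 -90 [ 0.525 -0.14   0.497] 1.7 [ 0.756  1.66  -0.276]
```

View pics/s2.png

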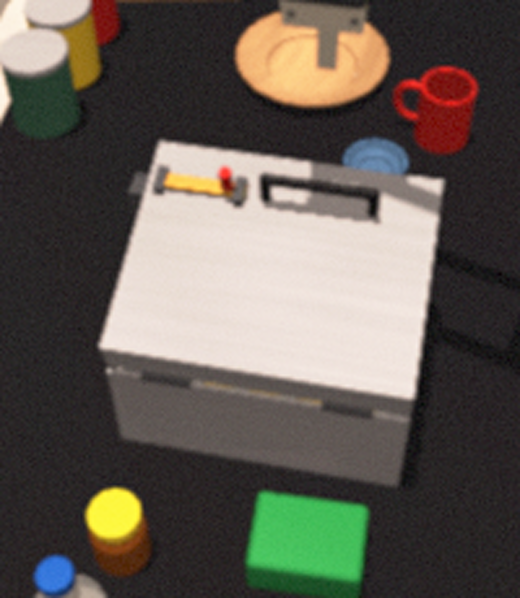

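The side view shows the hood raised and standing by itself, with the bolt's red knob drawn toward the handle. The bystanders haven't moved. Now I turn the closed gripper to point under the lip, pitched 40° down.

>>> arm_command(deltas=[[[0,-3,0,0,0,6.9],[0,-3,0,0,0,6.9],[0,-3,0,0,0,6.9],[0,-2,0,0,0,6.9],[0.3,0,0,0,0,6.9],[0.3,0,0,0,0,6.9],[0.3,0,0,0,0,6.9],[0.3,0,0,0,0,6.9],[0.3,0,0,0,0,6.9],[0.3,0,0,0,0,6.9],[0.3,0,0,0,0,6.9],[0.3,0,0,0,0,6.9]]], gripper=-1, squeeze=20)

```text
t: 10.83
tool_pos: [0.5215, -0.196, 0.3546]
orientation: [2.353, 2.081, 0.0]
force: [0.5, -0.6, -0.2]
opening: 0.0006
gripper_force: 0.0
```

>>> arm_command(deltas=[[[0,0,0,0,0,6.9],[0,0,0,6.25,0,0],[0,0,-1.5,6.25,0,0],[0,0,-1.5,6.25,0,0],[0,0,-1.5,6.25,0,0],[0,0,-1.5,6.25,0,0],[0,0,-1.5,6.25,0,0],[0,0,-1.5,6.25,0,0],[0,0,-1.5,6.25,0,0],[0,0,0,0,0,0],[0,0,0,0,0,0]]])

```text
t: 11.75
tool_pos: [0.5203, -0.1963, 0.2456]
orientation: [-1.707, -1.687, -0.787]
force: [0.9, 1.5, -0.3]
opening: 0.0001
gripper_force: 0.0
```

```bash
python3 - <<'E'
from h import *
np.set_printoptions(precision=3,suppress=True)
s=monitor.read_state();print(s["q"],s["tool_pos"],s["force"],s["opening"]);print(cv2.Rodrigues(s["orientation"])[0])
E
```

```text
[-0.823  0.498  1.244  0.622  2.035 -0.712] [ 0.52  -0.196  0.246] [ 0.94   1.478 -0.328] 0.00012835895671973313
[[ 0.013  1.    -0.003]
 [ 0.64  -0.006  0.768]
 [ 0.768 -0.012 -0.64 ]]
```

>>> arm_command(deltas=[[[0.05,1.2,-1.34,0,0,0],[0.05,1.2,-1.34,0,0,0],[0.05,1.2,-1.34,0,0,0],[0.05,1.2,-1.34,0,0,0],[0.05,1.2,-1.34,0,0,0],[0.05,1.2,-1.34,0,0,0],[0.05,1.2,-1.34,0,0,0],[0.05,1.2,-1.34,0,0,0],[0.05,1.2,-1.34,0,0,0],[0.05,1.0,-1.3,0,0,0],[0,0,0,0,0,0],[0,0,0,0,0,0]]])

```text
t: 12.75
tool_pos: [0.5276, -0.0782, 0.1184]
orientation: [-1.708, -1.703, -0.789]
force: [0.1, 0.2, -0.3]
opening: 0.0003
gripper_force: 0.0
```

>>> arm_command(deltas=[[[0,0.3,0,0,0,0],[0,0.3,0,0,0,0],[0,0.3,0,0,0,0],[0,0,0,0,0,0],[0,0,0,0,0,0]]])

```text
t: 13.17
tool_pos: [0.5265, -0.0694, 0.1157]
orientation: [-1.708, -1.695, -0.79]
force: [-0.9, 0.1, -0.3]
opening: 0.0004
gripper_force: 0.0
```

>>> arm_command(deltas=[[[0,0.2,-0.3,0,0,0],[0,0.3,0,0,0,0],[0,0.3,0,0,0,0],[0,0.3,0,0,0,0],[0,0.3,0,0,0,0],[0,0.3,0,0,0,0],[0,0,0,0,0,0],[0,0,0,0,0,0]]])

```text
t: 13.83
tool_pos: [0.5263, -0.052, 0.1124]
orientation: [-1.707, -1.695, -0.79]
force: [0.3, -1.2, 0.5]
opening: 0.0004
gripper_force: 0.0
```

>>> arm_command(deltas=[[[0,-0.8,0,0,0,0],[0,-0.8,0,0,0,0],[1.2,0,0,0,0,0],[1.2,0,0,0,0,0],[1.2,0,0,0,0,0],[0,0,0,0,0,0],[0,0.4,0,0,0,0],[0,0.3,0,0,0,0],[0,0.3,0,0,0,0],[0,0.3,0,0,0,0],[0,0.3,0,0,0,0],[0,0,0,0,0,0]]])

```text
t: 14.83
tool_pos: [0.562, -0.0515, 0.1124]
orientation: [-1.707, -1.694, -0.79]
force: [0.1, 0.1, -0.5]
opening: 0.0001
gripper_force: 0.0
```

>>> arm_command(deltas=[[[0,0,0,0,0,0]]])

```text
t: 14.92
tool_pos: [0.5622, -0.0519, 0.1125]
orientation: [-1.707, -1.695, -0.79]
force: [-0.4, 0.0, -0.2]
opening: 0.0005
gripper_force: 0.0
```

Nothing there, so try the other side.

>>> arm_command(deltas=[[[0,-0.8,0,0,0,0],[0,-0.8,0,0,0,0],[-2.4,0,0,0,0,0],[-2.4,0,0,0,0,0],[-2.4,0,0,0,0,0],[0,0,0,0,0,0],[0,0.4,0,0,0,0],[0,0.3,0,0,0,0],[0,0.3,0,0,0,0],[0,0.3,0,0,0,0],[0,0.3,0,0,0,0],[0,0,0,0,0,0]]])

```text
t: 15.92
tool_pos: [0.4912, -0.0521, 0.1126]
orientation: [-1.708, -1.696, -0.79]
force: [1.3, -5.3, 1.5]
opening: 0.0002
gripper_force: 2.4
```

>>> arm_command(deltas=[[[0,0,0,0,0,0]]])

```text
t: 16.0
tool_pos: [0.4912, -0.0525, 0.1126]
orientation: [-1.708, -1.696, -0.791]
force: [1.6, -5.6, 1.5]
opening: 0.0003
gripper_force: 2.4
```

>>> arm_command(deltas=[[[0,-0.8,0,0,0,0],[-0.3,-0.5,0,0,0,0],[-0.4,0,0,0,0,0],[0,0.4,0,0,0,0],[0,0.3,0,0,0,0],[0,0.3,0,0,0,0],[0,0.3,0,0,0,0],[0,0,0,0,0,0],[0,0,0,0,0,0]]])

```text
t: 16.75
tool_pos: [0.4831, -0.0521, 0.1122]
orientation: [-1.708, -1.695, -0.789]
force: [-2.3, -4.5, -0.7]
opening: 0.0006
gripper_force: 2.4
```

>>> arm_command(deltas=[[[0,0.15,0,0,0,0],[0,0.15,0,0,0,0],[0,0,0,0,0,0],[0,0,0,0,0,0]]])

```text
t: 17.08
tool_pos: [0.4831, -0.0493, 0.1122]
orientation: [-1.708, -1.695, -0.789]
force: [-1.6, -5.1, -0.7]
opening: 0.0003
gripper_force: 2.7
```

>>> arm_command(deltas=[[[0,0.1,0,0,0,0],[0,0,0.3,0,0,0],[0,0,0.3,0,0,0],[0,0,0.3,0,0,0],[0,0,0.3,0,0,0],[0,0,0,0,0,0]]])

```text
t: 17.58
tool_pos: [0.4835, -0.0488, 0.1241]
orientation: [-1.71, -1.696, -0.789]
force: [-1.2, -5.9, -3.1]
opening: 0.0006
gripper_force: 3.7
```

>>> arm_command(deltas=[[[0,0,0.2,0,0,0],[0,0,0.2,0,0,0],[0,0,0.2,0,0,0],[0,0,0,0,0,0]]])

```text
t: 17.92
tool_pos: [0.4834, -0.0488, 0.1297]
orientation: [-1.71, -1.695, -0.789]
force: [-0.8, -5.7, -4.5]
opening: 0.0005
gripper_force: 3.7
```

>>> arm_command(deltas=[[[0,0.03,0.2,0,0,0],[0,0.03,0.2,0,0,0],[0,0,0,0,0,0]]])

```text
t: 18.17
tool_pos: [0.4834, -0.0483, 0.1337]
orientation: [-1.71, -1.695, -0.789]
force: [-1.2, -6.3, -5.6]
opening: 0.0003
gripper_force: 4.0
```

>>> arm_command(deltas=[[[0,0,0.2,0,0,0],[0,0,0.2,0,0,0],[0,0,0,0,0,0]]])

```text
t: 18.42
tool_pos: [0.4834, -0.0482, 0.1376]
orientation: [-1.71, -1.695, -0.789]
force: [-1.0, -5.7, -4.4]
opening: 0.0007
gripper_force: 3.8
```

>>> arm_command(deltas=[[[0,0,0.2,0,0,0],[0,0,0.2,0,0,0],[0,0,0.1,0,0,0],[0,0,0,0,0,0]]])

```text
t: 18.75
tool_pos: [0.4833, -0.0481, 0.1425]
orientation: [-1.71, -1.695, -0.788]
force: [-0.4, -6.6, -5.7]
opening: 0.0001
gripper_force: 3.8
```

```bash
cat > lid.py <<'E'
from h import *
np.set_printoptions(precision=4,suppress=True)
P={}
for n,(x0,y0,x1,y1) in[("top",(270,145,345,185)),("side",(285,130,330,240))]:
    I=eyes.read_camera(n);h=cv2.cvtColor(I[y0:y1,x0:x1],cv2.COLOR_BGR2HSV).astype(int)
    m=((h[...,0]<8)|(h[...,0]>172))&(h[...,1]>130)&(h[...,2]>80);yy,xx=np.nonzero(m);P[n]=(xx.mean()+x0,yy.mean()+y0);print(n,xx.size,P[n])
p,e=tri(P["side"],P["top"]);print(p,e)
a=np.arctan2(p[2]-.130,.1725-p[1])-np.arctan2(.204-.130,.19);print("lid",a)
E
python3 lid.py; python3 -c "
from h import *
print(tri((298.81,170.93),(335.26,157.3)))"
```

```text
top 26 (np.float64(324.53846153846155), np.float64(162.0))
side 30 (np.float64(305.3666666666667), np.float64(167.1))
[0.5892 0.0123 0.2587] 0.0022990401357639947
lid 0.3055172745472369
(array([ 0.61598378, -0.01858507,  0.20759981]), np.float64(0.0019551788607868477))
```

>>> arm_command(deltas=[[[0,-0.4,0,0,0,0],[0,-0.6,0,0,0,0],[0,-0.8,0,0,0,0],[0,-1.0,0,0,0,0],[0,-1.0,0,0,0,0],[1.5,0,0,0,0,0],[1.5,0,0,0,0,0],[1.5,0,0,0,0,0],[1.5,0,0,0,0,0],[0,0,0,0,0,0]]])

```text
t: 19.68
tool_pos: [0.5452, -0.0861, 0.1436]
orientation: [-1.707, -1.696, -0.792]
force: [-0.0, -0.3, -0.5]
opening: 0.0004
gripper_force: 0.0
```

```bash
python3 lid.py
```

```text
top 26 (np.float64(324.53846153846155), np.float64(162.0))
side 31 (np.float64(305.4516129032258), np.float64(167.2258064516129))
[0.5892 0.0123 0.2584] 0.002593362950220541
lid 0.3040351154091232
```

>>> arm_command(deltas=[[[0,1.0,-0.6,0,0,0],[0,1.5,0,0,0,0],[0,1.5,0,0,0,0],[0,0,0.4,0,0,0],[0,0.1,0.8,0,0,0],[0,0.2,0.9,0,0,0],[0,0.2,0.9,0,0,0],[0,0,0,0,0,0]]])

```text
t: 20.45
tool_pos: [0.5443, -0.0413, 0.1702]
orientation: [-1.709, -1.698, -0.792]
force: [-0.0, 0.1, 0.3]
opening: 0.0005
gripper_force: 0.0
```

>>> arm_command(deltas=[[[0,0.3,0.9,0,0,0],[0,0.4,1.0,0,0,0],[0,0.4,1.0,0,0,0],[0,0.4,1.0,0,0,0],[0,0.4,0.9,0,0,0],[0,0,0,0,0,0]]])

```text
t: 20.95
tool_pos: [0.544, -0.0212, 0.2178]
orientation: [-1.707, -1.697, -0.792]
force: [-0.4, 0.2, 0.9]
opening: 0.0007
gripper_force: 0.0
```

```bash
python3 lid.py
```

```text
top 43 (np.float64(306.2093023255814), np.float64(157.74418604651163))
side 29 (np.float64(300.0344827586207), np.float64(168.72413793103448))
[0.5897 0.0624 0.3038] 0.00242404222455649
lid 0.6346512720600638
```

>>> arm_command(deltas=[[[0,0.6,1.0,0,0,0],[0,0.7,1.0,0,0,0],[0,0.7,1.0,0,0,0],[0,0.7,0.9,0,0,0],[0,0.8,0.9,0,0,0],[0,0.8,0.8,0,0,0],[0,0,0,0,0,0]]])

```text
t: 21.63
tool_pos: [0.544, 0.023, 0.2741]
orientation: [-1.706, -1.698, -0.793]
force: [0.0, 0.1, -0.3]
opening: 0.0003
gripper_force: 0.0
```

>>> arm_command(deltas=[[[0,0.8,0.8,0,0,0],[0,0.9,0.7,0,0,0],[0,0.9,0.7,0,0,0],[0,0.9,0.7,0,0,0],[0,0.9,0.6,0,0,0],[0,0.7,0.4,0,0,0],[0,0,0,0,0,0]]])

```text
t: 22.22
tool_pos: [0.5433, 0.074, 0.3118]
orientation: [-1.706, -1.697, -0.791]
force: [0.1, -0.2, 0.1]
opening: 0.0006
gripper_force: 0.0
```

```bash
python3 - <<'E'
from h import *
a=eyes.read_camera("side");b=eyes.read_camera("top")
cv2.imwrite("pics/f.png",np.hstack([a[60:340,200:440],b[60:340,180:480]]))
E
```

```text
(no output)
```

View pics/f.png

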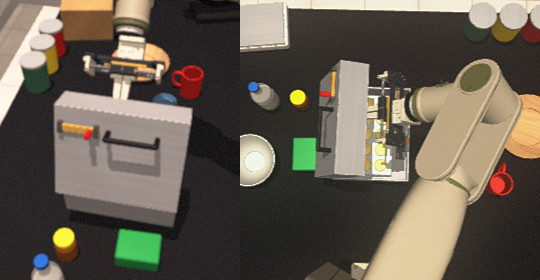

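The picture shows the hood standing wide open, with the gripper still under its lip and the bystanders in place. Now I withdraw and measure.

>>> arm_command(deltas=[[[0,-0.5,-0.3,0,0,0],[0,-1.0,-0.3,0,0,0],[0,-2,0,0,0,0],[0,-3,0,0,0,0],[0,-3,0,0,0,0],[0,-3,0,0,0,0],[0,-3,0,0,0,0],[0,-3,0,0,0,0],[0,-2,0,0,0,0],[0,0,0,0,0,0],[0,0,0,0,0,0],[0,0,0,0,0,0]]])

```text
t: 23.32
tool_pos: [0.5432, -0.1328, 0.3037]
orientation: [-1.708, -1.693, -0.79]
force: [0.5, -0.6, 0.4]
opening: 0.0006
gripper_force: 0.0
```

```bash
sed -i 's/(270,145,345,185)/(250,120,345,185)/;s/(285,130,330,240)/(250,120,330,240)/' lid.py; python3 lid.py; python3 - <<'E'
from h import *
s=monitor.read_state();print(s["t"],s["tool_pos"],s["force"],s["dq"])
T=eyes.read_camera("top");S=eyes.read_camera("side");cv2.imwrite("pics/g.png",np.hstack([S[60:400,200:440],T[60:400,140:520]]))
E
```

```text
top 60 (np.float64(264.5), np.float64(153.58333333333334))
side 66 (np.float64(287.4848484848485), np.float64(194.56060606060606))
[0.5908 0.1728 0.3355] 0.0023310463392769046
lid 1.2007199798988824
23.4167 [ 0.54320574 -0.13191247  0.30422353] [-0.84224958  0.34896704  0.79891444] [ 0.00780701 -0.00884044  0.0010802  -0.00106819  0.00133792  0.00130463]
```

View pics/g.png

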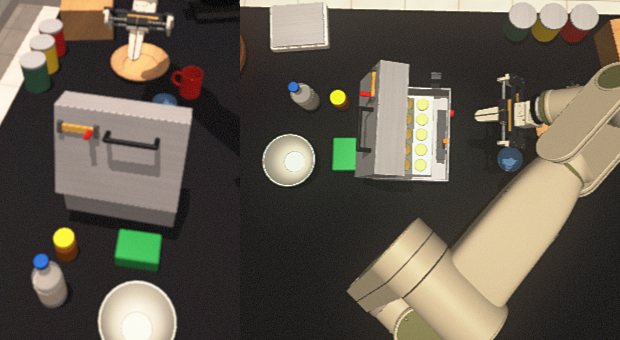

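The hood stands open by itself at about 1.19 rad, the bolt is still drawn (knob x = 0.591), the arm is clear and nothing else has moved.

```bash
python3 -c "
from plant import ticket
print(ticket.close_job())"
```

```text
the job is handed in; nothing more can be done
None
```

The job is handed in: bolt drawn about 27 mm, catch found and pushed in at about 5–7 N, hood standing open by itself at about 1.2 rad, nothing else visibly moved; no verdict was returned.

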